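Fit a spare fuse under the glass shelf with sprung tongs

TASK

Lift the lid off the aluminium tin by its knob and lay it flat, knob up, on the worktop, clear of the tin. Then, with the red-gripped sprung tongs and never with the gripper's own fingers, take the spare fuse out of the tin, lower it into the empty fuse cradle under the glass shelf and let go only once it is down there, so that it lies along the bottom of the cradle. Stand the tongs back in their stand, and leave the other things where they are and the glass shelf unstruck.

Things in the scene. Friction and masses are not known exactly. Their poses are not given: they have to be found in the camera images.
- fuse: Spare cartridge fuse, white ceramic with brass end caps, a cylinder 10.4 mm in diameter and 38 mm long, 14 g; origin at its centre, x axis along its length. Lies on the tin's floor under the lid, turned any way.
- tin: Round aluminium tin fixed to the worktop, outside diameter 92 mm, 42 mm high, wall 3 mm, floor 3 mm thick (inside diameter 86 mm); origin at the centre of its underside, z up. Too narrow for gripper fingers.
- lid: Loose aluminium lid: disc 98 mm in diameter, 3 mm thick, with a plug 80 mm in diameter and 4 mm deep below, and a black knob 20 mm in diameter, 24 mm high on top; 70 g. Origin at the centre of the plug's underside, z up: disc from z 4 to 7 mm, knob 7 to 31 mm. On the tin its origin is 38 mm above the worktop; laid on the worktop it rests on the plug.
- tongs: Sprung steel tongs with red silicone grips, 116 mm long, 90 g, standing upright in their stand, jaw tips down. Origin at the lower end, midway between the two tips when open; z up along the tongs, y the closing direction. Two flat parallel arms, each 12 mm wide (x), 5 mm thick (y), 24 mm apart when open (inner faces at y = -12 and 12 mm). A thin spring bow joins them at the top.
- tongs_grip (a point): Where to hold the tongs: on their axis 80 mm above the tips, in the middle of the red grips (16 mm wide, from 58 to 102 mm above the tips). The tongs measure 42 mm over the grips (y) when open, 28 mm when shut on the fuse. Tracks the -y arm, like the origin of the tongs.
- tongs_jaw (a joint): Closing of the tongs: 0 open (gap 24 mm), gap = 24 mm minus this value, up to 22 mm. Squeezing the grips across y slides the +y arm towards the -y arm (which carries the origin), jaws staying parallel; the middle of the gap then lies at y = minus half this value. The spring takes 3 N to start closing, 6.5 N at 14 mm (shut on the fuse), and opens the jaws when the squeeze is eased.
- stand: Black stand for the tongs, fixed: a block 32 mm (x) by 56 mm (y), 45 mm high with a pocket 22 by 46 mm, its floor 5 mm above the worktop, on a thin foot plate 60 by 84 mm. Origin at the centre of its underside, z up. The tongs stand in it with their axes along the stand's (either way round when put back).
- fusebox: Fixed grey fuse-box base, 110 mm (x) by 220 mm (y), 12 mm thick, carrying three bays in a row along y, 64 mm apart; an open clear flap 200 mm wide stands 100 mm high at its back (+x). At y = -165 and 165 mm, x = 112 mm, steel uprights 240 mm high with bracket arms carry the glass shelf. Origin at the centre of the underside; -x is the open front.
- shelf: Narrow glass shelf, fixed, 145 mm (x) by 360 mm (y) by 8 mm; origin at the centre of its underside, 192 mm above the worktop. It overhangs the bays: its front edge is 35 mm in front (-x) of the line of bay centres, so a gripper pointing straight down hits it; come in tilted about 35 degrees from the open front.
- cradle: The empty fuse cradle, one of the three bays (which one varies): an open trough 86 mm (x) by 56 mm (y), walls 4 mm thick, 16 mm high. Floor 4 mm above its origin; slopes along both sides lead the fuse to the middle line y = 0. Origin at the centre of its underside, 12 mm above the worktop; x along the trough, away from the open front. A fuse lying in it has its centre about 10 mm above the origin.
- bay_a: A bay like the cradle but already holding a fuse (fixed). Same origin and size.
- bay_b: A second bay like the cradle but already holding a fuse (fixed). Same origin and size.
- stopper: Bystander: chrome door stopper, round, 48 mm in diameter, 40 mm high; origin at the centre of its underside.
- nozzle: Bystander: grey plastic vacuum nozzle, 34 mm (x) by 100 mm (y), 38 mm high; origin at the centre of its underside.
- brush: Bystander: wooden shoe brush, 42 mm (x) by 110 mm (y), 40 mm high; origin at the centre of its underside.
- polish: Bystander: upright amber bottle of polish, 56 mm in diameter, 150 mm high; origin at the centre of its underside.
There are look-alikes about, which are no part of the job. Of the things like the stand, leave any that is blue or turquoise; of the rest the smaller one is meant.

How it is judged:
By the outcome, as a careful person would: the job done as asked, in the order asked, and still so for the second after the job is handed in, with the robot touching nothing.
It also fails if it takes over 72 s, if anything falls off the work surface, if the arm or the gripper's body presses on something with over 40 N, if the wrist force passes 120 N, or if a joint passes its speed limit or range.

ROBOT

A 6-joint arm with a two-finger parallel gripper is mounted at the origin on the work surface. World frame = base frame: x ahead of the robot, y to its left, z up, the work surface at z = 0. Lengths are in m, angles in rad, forces in N, time in s.
With the tool pointing down it reaches from about 0.25 to 0.775 m from the base axis. Payload 4 kg.
Tool frame: the origin (TCP) lies midway between the tips of the shut fingers; the grasp point (between the pads) lies 19 mm behind it (ctrl.grasp_offset is the z of the grasp point in the tool frame, in m); z points along the fingers, y is the direction in which the jaws open and shut (so a half turn about z gives the same grasp; the last joint's range is limited). The gripper opens to 94 mm and grips with 3 to 60 N. Pads are 16 mm wide; open, the fingers measure 119 mm over their backs; the gripper's body (75 mm by 177 mm) begins 78 mm behind the grasp point.
Start: joints at [1.085, 0.087, 1.371, -0, 1.684, -0.103], TCP at [0.205, 0.51, 0.206] pointing down, gripper open.
Joint ranges: [-3.1, 3.1], [-0.76, 2.03], [0.27, 2.55], [-1.08, 4.22], [0.17, 2.65], [-2.57, 2.57]. Speed limits (rad/s): [2.79, 2.79, 3.14, 3.14, 3.14, 3.14].

INTERFACE

Orientations are given as a unit quaternion [w, x, y, z].
In Python, from rig import ctrl, read_camera, camera_info gives the robot as it stands.
- The arm moves only by the shell command python3 -m crank 'ROWS' [FORCE]. ROWS is a JSON object of lists of equal length, an entry for each row: "travel": the shift along the tool's x, y, z in mm, a list of three; "rotation": the turn, a rotation vector about the tool's x, y, z in rad, a list of three; "gripper": the opening, from 0 (shut) to 1 (fully open). In form: {"travel": [[tx, ty, tz], ...], "rotation": [[rx, ry, rz], ...], "gripper": [gripper, ...]}. A call has 1 to 8 rows; each row is the pose to reach, as a shift and turn from the pose commanded when the call began, along the tool's axes at that moment; what a row does not reach only later rows make up. A row lasts 1/8 s, in which the tool goes at most 62.5 mm and 10.7 degrees, less where a joint would pass 70% of its speed; a pose out of reach is approached as far as the arm can. A call with a gripper value outside its range is refused whole. The fingers move at their own pace and stop on an object; FORCE is the grip in N (left out, the last holds). Time passes only in rows, so rows that repeat a pose let the fingers close. It gives the time, the measured TCP pose, the force and the opening at its end, in the units of the state.
- ctrl.observe(): the state, without advancing time (a new reading comes with each control period).
- read_camera(name): name is "scene" or "top"; returns the picture (420x560x3 uint8, red, green, blue); there is no depth.
- camera_info(name): a dict with "K" (3x3 intrinsics, pixels), "extrinsics" (4x4, takes a point from world to camera coordinates). Camera axes: x right, y down, z forward; pixel columns grow to the right and rows downward; lengths in m; the calibration is good to about 2 mm. A picture is of the moment at which its call begins. camera_info takes no time and is no camera call.
- ctrl.close_job(): hands the job in, once; it reports no verdict.
The state is a dict: "t": time; "joints": joint angles; "qvel": joint speeds; "effort": joint torques, N m; "position": TCP position; "tool_rot": TCP orientation; "wrist_force": force on the tool from outside, world axes, zero at the start; "torque": the same for the moment, N m; "grip_width": opening from 0.0 (shut) to 1.0 (fully open).
Only numpy, scipy, OpenCV 4.12 (cv2) and the standard library are available. Lean on these libraries where they do the work, as an engineer would, in place of code of your own. Each camera call takes 0.05 s, during which the arm holds its last target. There are 200 camera calls.

## Working session

There is one attempt and no reset: what is moved stays moved. The work goes in short steps, Python scripts to look and compute and a shell command to move; the robot and the scene stay as the last step left them, time stands still between calls to the robot, and variables do not carry over. Pictures are saved under pics/ and viewed, about 8 in all and at most 12, crops included, and the job is handed in when it is done.

```bash
ls; mkdir -p pics
python3 - <<'E'
from rig import ctrl, read_camera, camera_info
import cv2
for n in("scene","top"):
    im=read_camera(n); cv2.imwrite(f"pics/{n}0.png",im[:,:,::-1]); 
    c=camera_info(n); print(n,c["K"],c["extrinsics"])
print(ctrl.observe(), ctrl.grasp_offset)
E
```

```text
pics
scene [[416.89710765   0.         280.80740684]
 [  0.         416.89710765 218.41089846]
 [  0.           0.           1.        ]] [[-0.80863931  0.58809376 -0.01575419  0.40734632]
 [ 0.4023556   0.53331264 -0.74410188 -0.07059758]
 [-0.42919976 -0.60804881 -0.66788038  1.38722745]
 [ 0.          0.          0.          1.        ]]
top [[444.54154497   0.         279.75612483]
 [  0.         444.54154497 217.26947319]
 [  0.           0.           1.        ]] [[ 0.09658889 -0.99531485 -0.00435117 -0.03295857]
 [-0.97421244 -0.09364361 -0.20528274  0.51114483]
 [ 0.2039135   0.024067   -0.97869304  1.17442322]
 [ 0.          0.          0.          1.        ]]
{'t': 0.1, 'joints': array([ 1.08492125e+00,  8.78872545e-02,  1.37210406e+00, -2.29483213e-05,
        1.68355350e+00, -1.03087546e-01]), 'qvel': array([-0.00115575, -0.00171127, -0.00308892,  0.00089104,  0.00168613,
        0.0004541 ]), 'effort': array([ 1.68668612e-03, -3.41251087e+01, -3.03303301e+01,  7.19541823e-02,
        3.03773058e-02, -8.69397491e-05]), 'position': array([0.20520839, 0.50976432, 0.20441735]), 'tool_rot': array([-2.72389067e-04,  1.90228562e-01,  9.81739345e-01, -9.37371578e-04]), 'wrist_force': array([-0.15827016, -0.69812068,  0.5133044 ]), 'torque': array([-0.00176254, -0.04620356, -0.04837433]), 'grip_width': 0.9985112144978597} -0.0188
```

View pics/scene0.png

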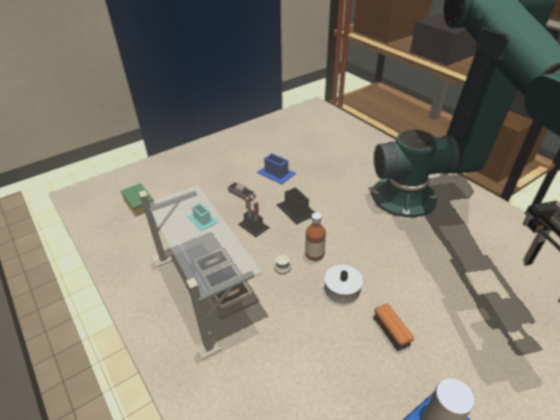

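View pics/top0.png

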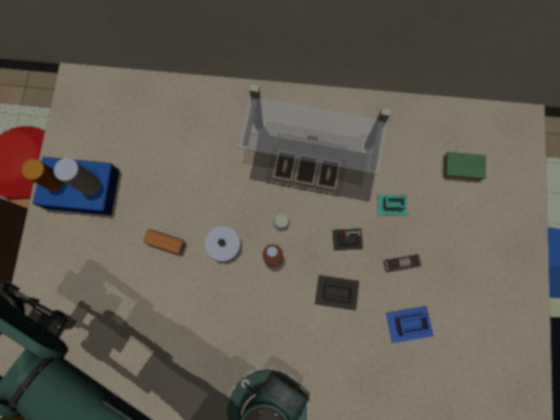

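The scene view shows the tin with its lid at (343,283), the tongs in a small black stand at (254,222), and the fusebox under the shelf. The top view shows the lid at (222,243), the tongs at (347,237), the bays at (285/307/328, 170), the polish at (273,256) and the stopper at (281,221). I'll zoom in for the details.

```bash
cat > h.py <<'E'
import numpy as np, cv2
from rig import ctrl, read_camera, camera_info
from scipy.spatial.transform import Rotation as R
def cam(n):
    c=camera_info(n); return np.array(c["K"]),np.array(c["extrinsics"])
def ray(n,u,v,z):
    K,E=cam(n); d=E[:3,:3].T@np.linalg.solve(K,[u,v,1]); o=-E[:3,:3].T@E[:3,3]
    return o+d*(z-o[2])/d[2]
def proj(n,p):
    K,E=cam(n); q=K@(E[:3,:3]@np.array(p)+E[:3,3]); return q[:2]/q[2]
def tool():
    s=ctrl.observe(); q=s["tool_rot"]; return np.array(s["position"]),R.from_quat([q[1],q[2],q[3],q[0]])
E
python3 - <<'E'
import cv2,numpy as np
t=cv2.imread("pics/top0.png");s=cv2.imread("pics/scene0.png")
a=cv2.resize(t[80:270,200:400],None,fx=4,fy=3.15*4/3.15*0.75,interpolation=3)
a=cv2.resize(t[140:270,240:400],None,fx=5,fy=5,interpolation=3)[:600]
b=cv2.resize(s[170:290,190:350],None,fx=5,fy=5,interpolation=3)
cv2.imwrite("pics/a.png",a[:600]);cv2.imwrite("pics/b.png",b)
from h import *
g=lambda n,u,v,z:print(n,(u,v),np.round(ray(n,u,v,z),4))
# lid by Hough-like mask in top
hsv=cv2.cvtColor(t,cv2.COLOR_BGR2HSV)
g("top",222,243,.045);g("top",347,237,.045);g("top",307,170,.028);g("top",285,167,.028);g("top",328,174,.028);g("top",281,221,.04);g("top",273,252,.15);g("top",164,242,.04);g("scene",344,274,.069)
E
```

```text
top (222, 243) [0.4265 0.1675 0.045 ]
top (347, 237) [ 0.4761 -0.173   0.045 ]
top (307, 170) [ 0.6632 -0.0478  0.028 ]
top (285, 167) [0.6662 0.0162 0.028 ]
top (328, 174) [ 0.657  -0.1089  0.028 ]
top (281, 221) [0.5044 0.0122 0.04  ]
top (273, 252) [0.4019 0.0222 0.15  ]
top (164, 242) [0.4146 0.3281 0.04  ]
scene (344, 274) [0.428  0.1694 0.069 ]
```

View pics/a.png

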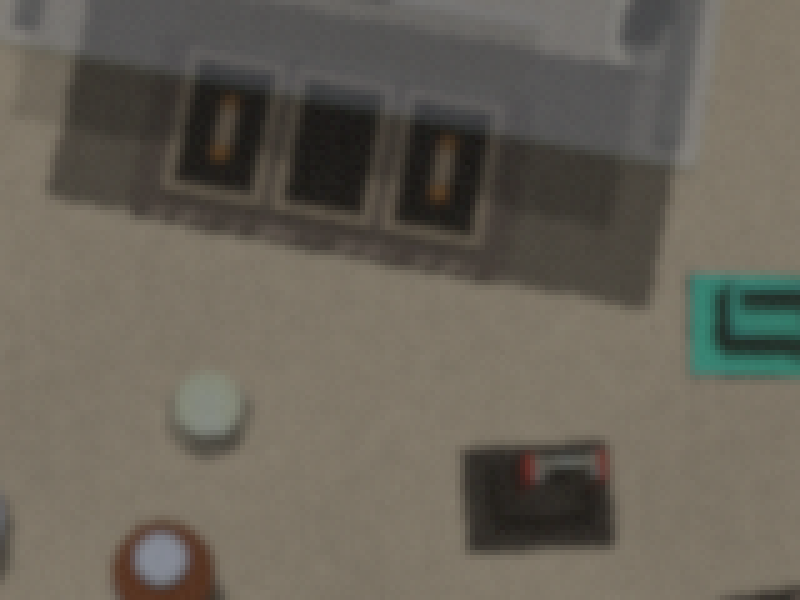

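View pics/b.png

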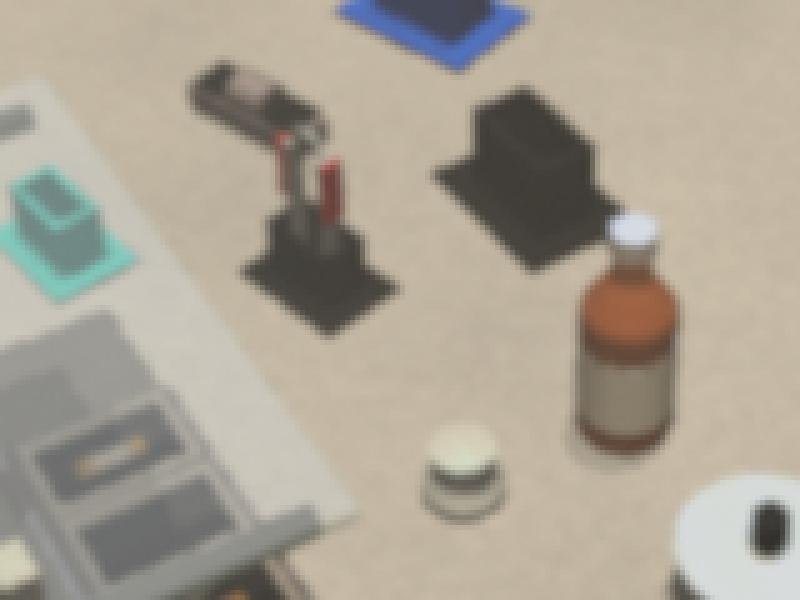

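The middle bay is the empty cradle. In the top crop the two fuses sit at (225,127) and (441,168), the foot-plate corners at (462,450), (605,441), (613,545) and (468,551), and the tongs' red tops at (527,467) and (603,463).

```bash
cat >> h.py <<'E'
def go(p,Rm=None):
    "print tool-frame shift (mm) and rotvec to reach TCP p, orientation Rm"
    p0,R0=tool(); d=R0.inv().apply(np.array(p)-p0)*1000
    r=np.zeros(3) if Rm is None else (R0.inv()*Rm).as_rotvec()
    print("travel",np.round(d,1),"rot",np.round(r,3),"deg",np.round(np.degrees(np.linalg.norm(r)),1))
E
python3 - <<'E'
from h import *
t=cv2.imread("pics/top0.png");s=cv2.imread("pics/scene0.png")
c=lambda u,v,z:ray("top",u/5+240,v/5+140,z)
A,B=c(225,127,.022),c(441,168,.022);print("cradle",(A+B)/2,np.degrees(np.arctan2(*(A-B)[1::-1])),np.linalg.norm(A-B))
C=np.array([c(*q,.003) for q in((462,450),(605,441),(613,545),(468,551))]);print("stand",C.mean(0),"\n",C)
# red grips
for n,im in(("top",t),("scene",s)):
    h=cv2.cvtColor(im,cv2.COLOR_BGR2HSV)
    m=((((h[...,0]<8)|(h[...,0]>172))&(h[...,1]>110)&(h[...,2]>60))*255).astype(np.uint8)
    k,l,st,ce=cv2.connectedComponentsWithStats(m)
    for i in range(1,k):
        if st[i,4]>3: print(n,st[i],ce[i].round(1))
g=[c(527,467,.1),c(603,463,.1)];print("grips",g)
# lid mask
h=cv2.cvtColor(t,cv2.COLOR_BGR2HSV)
sub=t[200:285,190:255]; cv2.imwrite("pics/l.png",sub)
m=((h[...,1]<40)&(h[...,2]>130)).astype(np.uint8)[200:285,190:255]
cs,_=cv2.findContours(m,0,2);cc=max(cs,key=cv2.contourArea);e=cv2.fitEllipse(cc);print("lid",e);print(ray("top",e[0][0]+190,e[0][1]+200,.045))
p,Rt=tool();print(Rt.as_matrix().round(3));go([.427,.168,.15]);go([.427,.168,.05])
E
```

```text
cradle [ 0.6665723  -0.04650928  0.022     ] 84.2124220596186 0.12727634961971865
stand [ 0.47703523 -0.1801402   0.003     ] 
 [[ 0.4997553  -0.13574886  0.003     ]
 [ 0.51279885 -0.21671312  0.003     ]
 [ 0.45343783 -0.22476659  0.003     ]
 [ 0.44214893 -0.14333223  0.003     ]]
top [   0  126   45   74 2385] [ 17.8 159.6]
top [344 231   3   6  12] [344.7 233.2]
scene [255 203   2   3   4] [255.5 204. ]
grips [array([ 0.47550798, -0.16093597,  0.1       ]), array([ 0.48147064, -0.20058645,  0.1       ])]
lid ((31.276336669921875, 42.746883392333984), (33.07582473754883, 34.79814910888672), 70.63308715820312)
[0.42703048 0.16958116 0.045     ]
[[-0.928  0.374 -0.001]
 [ 0.374  0.928 -0.002]
 [ 0.    -0.002 -1.   ]]
travel [-333.4 -234.1   54.8] rot [0. 0. 0.] deg 0.0
travel [-333.4 -233.9  154.8] rot [0. 0. 0.] deg 0.0
```

```bash
python3 -m crank '{"travel":[[-333,-234,70],[-333,-234,70],[-333,-234,70],[-333,-234,70],[-333,-234,70],[-333,-234,70],[-333,-234,70],[-333,-234,70]],"rotation":[[0,0,0],[0,0,0],[0,0,0],[0,0,0],[0,0,0],[0,0,0],[0,0,0],[0,0,0]],"gripper":[0.5,0.5,0.5,0.5,0.5,0.5,0.5,0.5]}' 25
python3 -c "
from h import *
go([.427,.169,.05])
im=read_camera('top');cv2.imwrite('pics/t1.png',im[150:320,150:350,::-1])"
```

```text
t: 1.1
position: [0.4272, 0.1666, 0.1342]
tool_rot: [-0.001, 0.193, 0.981, -0.001]
wrist_force: [-0.6, 0.6, 0.2]
grip_width: 0.499
travel [ 0.9  2.3 84.2] rot [0. 0. 0.] deg 0.0
```

```bash
python3 -m crank '{"travel":[[1,1,40],[1,1,80],[1,1,84],[1,1,84],[1,1,84],[1,1,84],[1,1,84],[1,1,84]],"rotation":[[0,0,0],[0,0,0],[0,0,0],[0,0,0],[0,0,0],[0,0,0],[0,0,0],[0,0,0]],"gripper":[0.5,0.5,0.5,0.5,0.1,0.1,0.1,0.1]}' 25
python3 -c "
from h import *
go([.427,.169,.11]);go([.285,.24,.11])"
```

```text
t: 2.15
position: [0.4269, 0.1698, 0.0524]
tool_rot: [0.001, 0.19, 0.982, -0.0]
wrist_force: [-1.0, -1.2, 4.4]
grip_width: 0.205
travel [ -0.5  -0.7 -57.6] rot [0. 0. 0.] deg 0.0
travel [157.8  12.1 -57.8] rot [0. 0. 0.] deg 0.0
```

```bash
python3 -m crank '{"travel":[[0,0,-5],[0,0,-25],[0,0,-60],[50,4,-60],[105,8,-60],[158,12,-60],[158,12,-60],[158,12,-60]],"rotation":[[0,0,0],[0,0,0],[0,0,0],[0,0,0],[0,0,0],[0,0,0],[0,0,0],[0,0,0]],"gripper":[0.1,0.1,0.1,0.1,0.1,0.1,0.1,0.1]}' 25
python3 -m crank '{"travel":[[0,0,40],[0,0,75],[0,0,90],[0,0,95],[0,0,97],[0,0,97],[0,0,97],[0,0,97]],"rotation":[[0,0,0],[0,0,0],[0,0,0],[0,0,0],[0,0,0],[0,0,0],[0,0,0],[0,0,0]],"gripper":[0.1,0.1,0.1,0.1,0.1,0.1,0.1,0.1]}' 25
```

```text
t: 3.15
position: [0.2846, 0.2403, 0.1116]
tool_rot: [0.0, 0.19, 0.982, 0.0]
wrist_force: [-0.1, 0.8, -1.4]
grip_width: 0.205
t: 4.15
position: [0.2847, 0.2405, 0.015]
tool_rot: [0.0, 0.19, 0.982, 0.0]
wrist_force: [0.4, 0.1, -0.8]
grip_width: 0.208
```

```bash
python3 -m crank '{"travel":[[0,0,1],[0,0,1],[0,0,1],[0,0,1],[0,0,-50],[0,0,-112],[0,0,-175],[0,0,-190]],"rotation":[[0,0,0],[0,0,0],[0,0,0],[0,0,0],[0,0,0],[0,0,0],[0,0,0],[0,0,0]],"gripper":[0.4,0.5,0.5,0.5,0.5,0.9,0.9,0.9]}' 25
python3 -c "
from h import *
import numpy as np
p,Ro=tool();y=np.radians(98.4);Y=np.array([np.cos(y),np.sin(y),0]);Z=np.array([0,0,-1.]);X=np.cross(Y,Z)
go([.478,-.1805,.205],R.from_matrix(np.c_[X,Y,Z]))"
```

```text
t: 5.15
position: [0.2862, 0.2414, 0.2094]
tool_rot: [0.003, 0.19, 0.982, 0.003]
wrist_force: [-0.3, -0.4, -0.4]
grip_width: 0.782
travel [-335.5 -319.7    3.9] rot [ 0.006  0.007 -0.529] deg 30.3
```

```bash
python3 -m crank '{"travel":[[-42,-40,0],[-84,-80,0],[-126,-120,0],[-168,-160,0],[-210,-200,0],[-252,-240,0],[-294,-280,0],[-335,-320,0]],"rotation":[[0,0,-0.066],[0,0,-0.132],[0,0,-0.198],[0,0,-0.264],[0,0,-0.33],[0,0,-0.396],[0,0,-0.462],[0,0,-0.529]],"gripper":[0.85,0.85,0.85,0.85,0.85,0.85,0.85,0.85]}' 25
python3 - <<'E'
from h import *
a=read_camera('top')[:,:,::-1];b=read_camera('scene')[:,:,::-1]
A=cv2.resize(a[200:300,170:270],(400,400),interpolation=3)
# tin rim centre and fuse
B=cv2.resize(b[235:335,290:390],(400,400),interpolation=3)
cv2.imwrite('pics/t2.png',np.hstack([A,B]))
y=np.radians(98.4);Y=np.array([np.cos(y),np.sin(y),0]);Z=np.array([0,0,-1.]);X=np.cross(Y,Z)
print(tool()[0]);go([.478,-.1805,.066],R.from_matrix(np.c_[X,Y,Z]))
E
```

```text
t: 6.15
position: [0.4755, -0.1834, 0.2027]
tool_rot: [-0.001, -0.074, 0.997, 0.001]
wrist_force: [0.4, 0.3, -0.0]
grip_width: 0.852
[ 0.47571038 -0.18588989  0.20113671]
travel [ -3.6   4.8 135.1] rot [ 0.001 -0.004 -0.005] deg 0.4
```

View pics/t2.png

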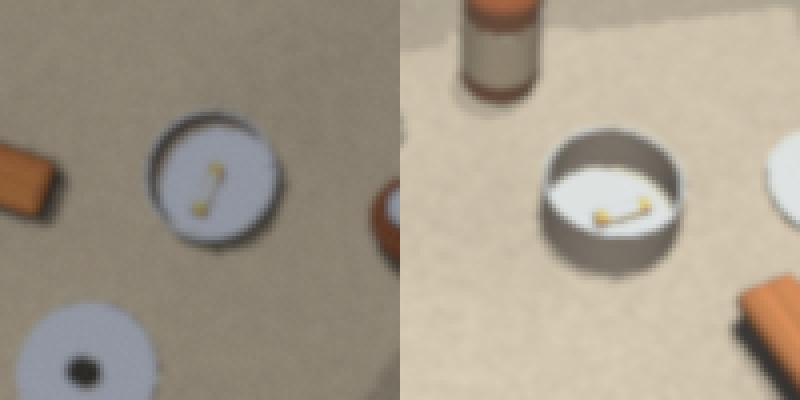

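The lid lies flat, and the fuse is near the middle of the tin: its caps are at (217,170) and (200,210) in the left crop and (600,216) and (645,206) in the right one.

```bash
python3 - <<'E'
from h import *
for n,o,i0 in(("top",(170,200),0),("scene",(290,235),400)):
    im=cv2.imread('pics/t2.png')[:,i0:i0+400];h=cv2.cvtColor(im,cv2.COLOR_BGR2HSV)
    m=np.zeros((400,400),np.uint8);m[150:235,165:260]=((h[...,0]>12)&(h[...,0]<35)&(h[...,1]>80))[150:235,165:260]
    k,l,st,ce=cv2.connectedComponentsWithStats(m)
    P=[]
    for i in range(1,k):
        if st[i,4]>40:
            u=ce[i]/4+np.array(o)-.375; P.append(ray(n,*u,.0085)); print(n,st[i],ce[i].round(1),P[-1].round(4))
    if len(P)==2: d=P[0]-P[1];print("mid",(P[0]+P[1])/2,"ang",np.degrees(np.arctan2(d[1],d[0])),"len",np.linalg.norm(d))
E
python3 -m crank '{"travel":[[-3,4,30],[-3,4,70],[-3,4,110],[-3,4,130],[-3,4,135],[-3,4,135],[-3,4,135],[-3,4,135]],"rotation":[[0,0,0],[0,0,0],[0,0,0],[0,0,0],[0,0,0],[0,0,0],[0,0,0],[0,0,0]],"gripper":[0.85,0.85,0.85,0.85,0.85,0.85,0.85,0.85]}' 4
python3 - <<'E'
from h import *
y=np.radians(98.4);Y=np.array([np.cos(y),np.sin(y),0]);Z=np.array([0,0,-1.]);X=np.cross(Y,Z)
go([.478,-.1805,.066],R.from_matrix(np.c_[X,Y,Z]))
E
```

```text
scene [240 200   8  12  64] [244.5 205.5] [0.4026 0.1755 0.0085]
scene [196 212  12  12  96] [202.2 218.2] [0.432  0.1667 0.0085]
mid [0.41731053 0.17110167 0.0085    ] ang 163.2997932795326 len 0.030747377577436466
t: 7.25
position: [0.4786, -0.1776, 0.0706]
tool_rot: [0.001, -0.073, 0.997, -0.001]
wrist_force: [0.1, -0.1, 0.1]
grip_width: 0.852
travel [ 1.  -2.7  4.6] rot [-0.001  0.002 -0.   ] deg 0.1
```

```bash
python3 -m crank '{"travel":[[1,-2.5,4],[1,-2.5,4],[1,-2.5,4],[1,-2.5,4],[1,-2.5,4],[1,-2.5,4],[1,-2.5,4],[1,-2.5,4]],"rotation":[[0,0,0],[0,0,0],[0,0,0],[0,0,0],[0,0,0],[0,0,0],[0,0,0],[0,0,0]],"gripper":[0.85,0.85,0.39,0.39,0.39,0.39,0.39,0.39]}' 12
python3 - <<'E'
from h import *
A,B=[ray("top",u/4+170-.375,v/4+200-.375,.0085) for u,v in((217,170),(200,210))]
print((A+B)/2,np.degrees(np.arctan2(*(A-B)[1::-1])),np.linalg.norm(A-B))
y=np.radians(98.4);Y=np.array([np.cos(y),np.sin(y),0]);Z=np.array([0,0,-1.]);X=np.cross(Y,Z)
go([.478,-.1805,.066],R.from_matrix(np.c_[X,Y,Z]))
E
```

```text
t: 8.25
position: [0.4773, -0.1799, 0.0655]
tool_rot: [0.0, -0.073, 0.997, 0.0]
wrist_force: [-0.3, -0.1, 0.2]
grip_width: 0.391
[0.41978788 0.17221415 0.0085    ] -16.028374775530065 0.030600565056931168
travel [-0.6 -0.7 -0.5] rot [ 0.  0. -0.] deg 0.0
```

```bash
cat >> h.py <<'E'
def pose(tip,ydeg,tilt,L=.0605):
    "TCP for tongs tip at tip, tool y heading ydeg, leaning back by tilt deg"
    y,a=np.radians([ydeg,tilt]);Y=np.array([np.cos(y),np.sin(y),0]);h=np.array([-Y[0]*0+np.cos(y+np.pi/2),np.sin(y+np.pi/2),0])
    Z=np.array([0,0,-np.cos(a)])-np.sin(a)*h
    return np.array(tip)-L*Z,R.from_matrix(np.c_[np.cross(Y,Z),Y,Z])
E
python3 -m crank '{"travel":[[0,0,-8],[0,0,-25],[0,0,-50],[0,0,-85],[0,0,-130],[0,0,-170],[0,0,-180],[0,0,-180]],"rotation":[[0,0,0],[0,0,0],[0,0,0],[0,0,0],[0,0,0],[0,0,0],[0,0,0],[0,0,0]],"gripper":[0.39,0.39,0.39,0.39,0.39,0.39,0.39,0.39]}' 12
python3 - <<'E'
from h import *
go(*pose([.4186,.1716,.09],73.6,20));go(*pose([.4186,.1716,.18],73.6,20))
E
```

```text
t: 9.25
position: [0.4774, -0.1801, 0.2459]
tool_rot: [0.001, -0.073, 0.997, -0.0]
wrist_force: [0.4, -0.3, -1.2]
grip_width: 0.392
travel [ 25.8 365.2  98.8] rot [ 0.075 -0.342  0.428] deg 31.7
travel [ 25.8 365.1   8.8] rot [ 0.075 -0.342  0.428] deg 31.7
```

```bash
python3 -m crank '{"travel":[[4,50,0],[8,105,0],[11,160,0],[15,215,0],[18,270,0],[22,320,0],[26,365,9],[26,365,40]],"rotation":[[0.01,-0.043,0.053],[0.02,-0.086,0.107],[0.028,-0.128,0.16],[0.037,-0.171,0.214],[0.047,-0.214,0.267],[0.056,-0.257,0.321],[0.066,-0.3,0.375],[0.075,-0.342,0.428]],"gripper":[0.39,0.39,0.39,0.39,0.39,0.39,0.39,0.39]}' 12
python3 -m crank '{"travel":[[0,0,0],[0,0,0]],"rotation":[[0,0,0],[0,0,0]],"gripper":[0.39,0.39]}' 12
python3 - <<'E'
from h import *
a=read_camera('top')[:,:,::-1];b=read_camera('scene')[:,:,::-1]
A=cv2.resize(a[170:320,150:300],(400,400),interpolation=3)
B=cv2.resize(b[185:335,270:420],(400,400),interpolation=3)
cv2.imwrite('pics/t3.png',np.hstack([A,B]))
go(*pose([.4186,.1716,.055],73.6,20));go(*pose([.4186,.1716,.0065],73.6,20))
E
```

```text
t: 10.25
position: [0.3973, 0.1804, 0.2042]
tool_rot: [0.172, 0.138, 0.975, -0.024]
wrist_force: [0.4, 0.5, -1.8]
grip_width: 0.392
t: 10.5
position: [0.3985, 0.1769, 0.2053]
tool_rot: [0.171, 0.14, 0.975, -0.025]
wrist_force: [-0.3, 0.1, -1.1]
grip_width: 0.39
travel [33.3  0.2 89. ] rot [ 0.001 -0.    -0.002] deg 0.1
travel [ 49.8   0.2 134.6] rot [ 0.001 -0.    -0.002] deg 0.1
```

View pics/t3.png

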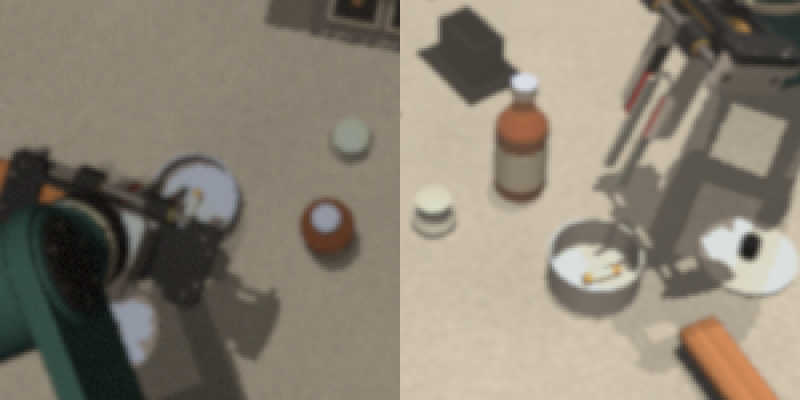

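The tongs point the way the tool does, and their tips are at (612,162) and (622,185) in the scene crop. I'll compare that with the prediction, then descend.

```bash
python3 - <<'E'
from h import *
p,r=tool()
for s in(-1,1): print(proj("scene",p+r.apply([0,s*.0125,.0605])))
E
python3 -m crank '{"travel":[[8,0,22],[17,0,45],[25,0,67],[33,0,89],[33,0,89],[33,0,89],[33,0,89]],"rotation":[[0,0,0],[0,0,0],[0,0,0],[0,0,0],[0,0,0],[0,0,0],[0,0,0]],"gripper":[0.39,0.39,0.39,0.39,0.39,0.39,0.39]}' 12
python3 - <<'E'
from h import *
b=read_camera('scene')[:,:,::-1]
cv2.imwrite('pics/t4.png',cv2.resize(b[215:315,290:410],(720,600),interpolation=3))
go(*pose([.4186,.1716,.0065],73.6,20))
p,r=tool()
for s in(-1,1): print((proj("scene",p+r.apply([0,s*.0125,.0605]))-[290,215])*6)
E
```

```text
[347.68096399 247.22248636]
[352.37413674 254.28032174]
t: 11.48
position: [0.3989, 0.1778, 0.1125]
tool_rot: [0.172, 0.141, 0.975, -0.024]
wrist_force: [0.2, -0.7, -1.1]
grip_width: 0.392
travel [16.5 -0.5 46. ] rot [ 0.002  0.    -0.001] deg 0.1
[328.95544882 347.71643906]
[355.22121322 390.07677746]
```

View pics/t4.png

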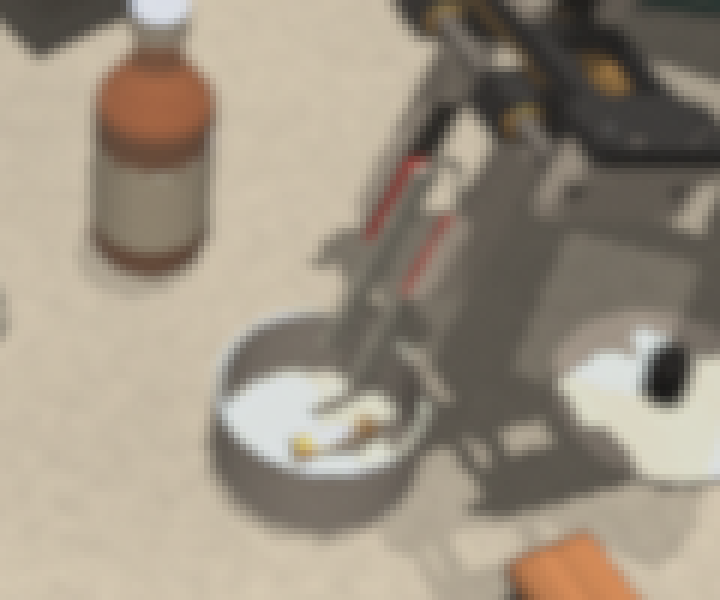

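The tips are near (335,345) and (352,393), as predicted, with the fuse below at (335,438). I'll descend and close on it.

```bash
python3 -m crank '{"travel":[[5,0,12],[9,0,25],[13,0,36],[16.5,0,45.5],[16.5,0,45.5],[16.5,0,45.5],[16.5,0,45.5],[16.5,0,45.5]],"rotation":[[0,0,0],[0,0,0],[0,0,0],[0,0,0],[0,0,0],[0,0,0],[0,0,0],[0,0,0]],"gripper":[0.39,0.39,0.39,0.39,0.39,0.2,0.2,0.2]}' 18
python3 -m crank '{"travel":[[0,0,0],[0,0,0],[0,0,0]],"rotation":[[0,0,0],[0,0,0],[0,0,0]],"gripper":[0.2,0.2,0.2]}' 18
python3 - <<'E'
from h import *
go(*pose([.4186,.1716,.0065],73.6,20));go(*pose([.4186,.1716,.085],73.6,20));
E
```

```text
t: 12.52
position: [0.3978, 0.1776, 0.0624]
tool_rot: [0.171, 0.141, 0.975, -0.024]
wrist_force: [0.0, 0.5, -1.4]
grip_width: 0.291
t: 12.9
position: [0.3978, 0.1776, 0.0624]
tool_rot: [0.171, 0.14, 0.975, -0.024]
wrist_force: [-0.4, -0.1, -1.1]
grip_width: 0.293
travel [-1.2  0.1 -0.6] rot [ 0.    -0.001 -0.   ] deg 0.1
travel [-28.    0.1 -74.4] rot [ 0.    -0.001 -0.   ] deg 0.1
```

```bash
python3 -m crank '{"travel":[[-3,0,-8],[-7,0,-20],[-14,0,-37],[-22,0,-57],[-30,0,-78],[-38,0,-100],[-38,0,-100],[-38,0,-100]],"rotation":[[0,0,0],[0,0,0],[0,0,0],[0,0,0],[0,0,0],[0,0,0],[0,0,0],[0,0,0]],"gripper":[0.2,0.2,0.2,0.2,0.2,0.2,0.2,0.2]}' 18
python3 - <<'E'
from h import *
b=read_camera('scene')[:,:,::-1]
cv2.imwrite('pics/t5.png',cv2.resize(b[195:315,280:420],(700,600),interpolation=3))
c=np.array([.6666,-.0465,0]);f=np.array([.995,-.101,0])
print(tool()[0])
go(*pose(c-f*.12+[0,0,.11],84.2,35));
E
```

```text
t: 13.9
position: [0.3989, 0.177, 0.1686]
tool_rot: [0.171, 0.14, 0.975, -0.025]
wrist_force: [-0.4, -0.5, -1.5]
grip_width: 0.292
[0.39865247 0.17681692 0.16798027]
travel [-155.2 -167.    65.1] rot [-0.086 -0.264 -0.164] deg 18.5
```

View pics/t5.png

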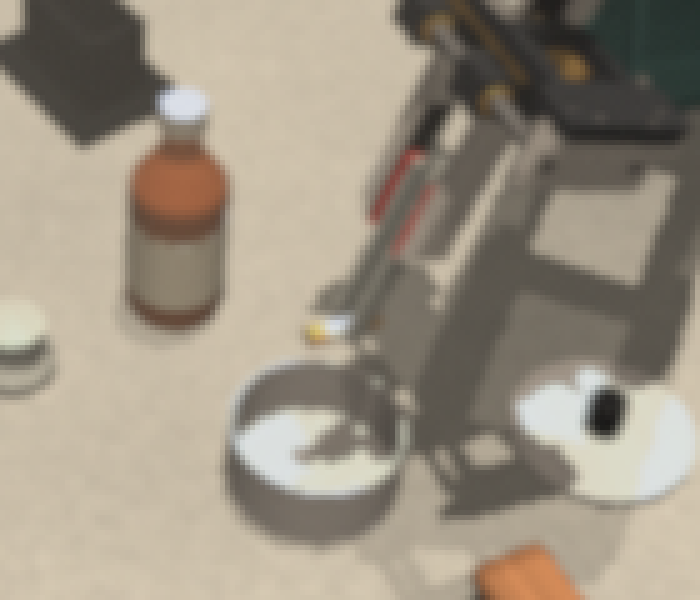

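The fuse is held level with the tin floor: a brass cap shows at (318,330). Next is the open front of the cradle.

```bash
python3 -m crank '{"travel":[[-30,-20,0],[-60,-45,5],[-85,-75,15],[-108,-105,30],[-130,-135,45],[-145,-155,58],[-155,-167,65],[-155,-167,65]],"rotation":[[0,-0.03,0],[-0.012,-0.07,-0.023],[-0.025,-0.11,-0.047],[-0.037,-0.15,-0.07],[-0.05,-0.19,-0.095],[-0.065,-0.23,-0.12],[-0.08,-0.25,-0.15],[-0.086,-0.264,-0.164]],"gripper":[0.2,0.2,0.2,0.2,0.2,0.2,0.2,0.2]}' 18
python3 -m crank '{"travel":[[0,0,0],[0,0,0]],"rotation":[[0,0,0],[0,0,0]],"gripper":[0.2,0.2]}' 18
python3 - <<'E'
from h import *
c=np.array([.6666,-.0465,0]);f=np.array([.995,-.101,0])
print(tool()[0])
go(*pose(c-f*.05+[0,0,.065],84.2,35)); go(*pose(c+[0,0,.05],84.2,35)); go(*pose(c+[0,0,.03],84.2,35))
E
```

```text
t: 14.95
position: [0.5121, -0.0316, 0.1583]
tool_rot: [0.299, 0.05, 0.953, -0.015]
wrist_force: [-0.5, 0.4, -1.3]
grip_width: 0.291
t: 15.2
position: [0.5132, -0.0297, 0.1609]
tool_rot: [0.301, 0.048, 0.952, -0.015]
wrist_force: [-0.7, 0.2, -1.4]
grip_width: 0.29
[ 0.51315099 -0.02968122  0.16091099]
travel [-30.4  -1.3  78. ] rot [0.001 0.001 0.   ] deg 0.1
travel [-62.7  -1.4 119. ] rot [0.001 0.001 0.   ] deg 0.1
travel [-51.2  -1.4 135.3] rot [0.001 0.001 0.   ] deg 0.1
```

```bash
python3 -m crank '{"travel":[[-10,0,26],[-20,-1,52],[-30,-1,78],[-41,-1,92],[-52,-1,106],[-62,-1,119],[-62,-1,119],[-62,-1,119]],"rotation":[[0,0,0],[0,0,0],[0,0,0],[0,0,0],[0,0,0],[0,0,0],[0,0,0],[0,0,0]],"gripper":[0.2,0.2,0.2,0.2,0.2,0.2,0.2,0.2]}' 18
python3 - <<'E'
from h import *
a=read_camera('top')[:,:,::-1];b=read_camera('scene')[:,:,::-1]
A=cv2.resize(a[140:220,250:360],(550,400),interpolation=3)
B=cv2.resize(b[215:315,170:270],(400,400),interpolation=3)
B=cv2.resize(b[200:320,150:270],(400,400),interpolation=3)
A=cv2.resize(a[140:220,270:350],(400,400),interpolation=3)
cv2.imwrite('pics/t6.png',np.hstack([A,B]))
c=np.array([.6666,-.0465,0])
go(*pose(c+[0,0,.05],84.2,35)); go(*pose(c+[0,0,.026],84.2,35))
p,r=tool(); q=p+r.apply([0,0,.0585]); print(q, (proj("top",q)-[270,140])*5,(proj("scene",q)-[150,200])/.3+[400,0])
for k in(-.043,.043): print((proj("top",c+[k*.995,-k*.101,.028])-[270,140])*5,(proj("scene",c+[k*.995,-k*.101,.028])-[150,200])/.3+[400,0])
E
```

```text
t: 16.2
position: [0.6314, -0.0428, 0.0991]
tool_rot: [0.301, 0.048, 0.952, -0.015]
wrist_force: [1.1, -0.7, -0.7]
grip_width: 0.292
travel [-0.7  0.2  0.3] rot [ 0.001  0.002 -0.   ] deg 0.1
travel [13.1  0.2 19.9] rot [ 0.001  0.002 -0.   ] deg 0.1
[ 0.66477523 -0.04646542  0.05150721] [185.2654734  134.28986591] [635.19715662 231.02029288]
[169.46912663 214.59387768] [685.10881368 230.48470546]
[196.98377763  74.70194511] [586.47461732 273.1576388 ]
```

View pics/t6.png

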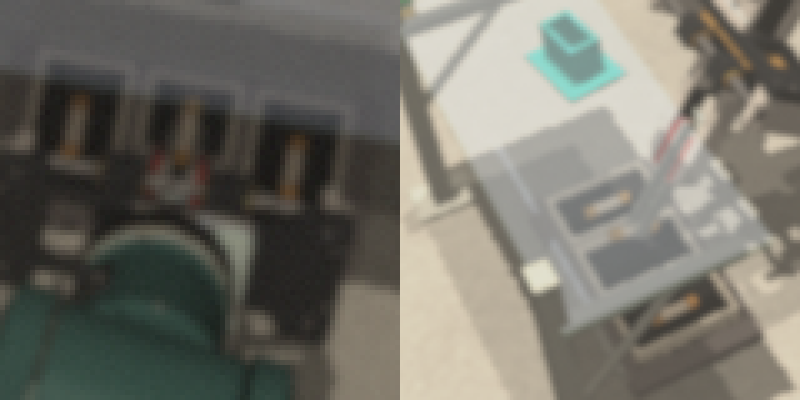

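The fuse hangs over the middle bay: it is at (187,120) between bay walls at about 147 and 240, which agrees with the projection. Lowering now.

```bash
python3 -m crank '{"travel":[[3,0,5],[6,0,9],[9,0,13],[11,0,16],[12,0,18],[13,0,19.5],[13,0,19.5],[13,0,19.5]],"rotation":[[0,0,0],[0,0,0],[0,0,0],[0,0,0],[0,0,0],[0,0,0],[0,0,0],[0,0,0]],"gripper":[0.2,0.2,0.2,0.2,0.2,0.2,0.2,0.2]}' 18
python3 - <<'E'
from h import *
c=np.array([.6666,-.0465,0])
go(*pose(c+[0,0,.026],84.2,35)); print(ctrl.observe()["wrist_force"])
E
```

```text
t: 17.3
position: [0.6323, -0.0436, 0.0758]
tool_rot: [0.301, 0.048, 0.952, -0.015]
wrist_force: [0.7, -0.3, -0.4]
grip_width: 0.291
travel [0.4 0.6 0. ] rot [ 0.     0.002 -0.001] deg 0.1
[ 0.68678444 -0.3245167  -0.35529255]
```

```bash
python3 -m crank '{"travel":[[0.6,0,0.8],[1.1,0,1.6],[1.1,0,1.6]],"rotation":[[0,0,0],[0,0,0],[0,0,0]],"gripper":[0.2,0.2,0.2]}' 18
python3 -m crank '{"travel":[[0.6,0,0.8],[1.1,0,1.6],[1.1,0,1.6]],"rotation":[[0,0,0],[0,0,0],[0,0,0]],"gripper":[0.2,0.2,0.2]}' 18
```

```text
t: 17.68
position: [0.6321, -0.0436, 0.0735]
tool_rot: [0.301, 0.049, 0.952, -0.015]
wrist_force: [1.5, -0.4, -0.1]
grip_width: 0.293
t: 18.05
position: [0.6324, -0.0436, 0.0719]
tool_rot: [0.301, 0.048, 0.952, -0.015]
wrist_force: [-0.3, 0.2, -0.5]
grip_width: 0.291
```

```bash
python3 -m crank '{"travel":[[0.4,0,0.6],[0.8,0,1.2],[0.8,0,1.2]],"rotation":[[0,0,0],[0,0,0],[0,0,0]],"gripper":[0.2,0.2,0.2]}' 18
python3 -m crank '{"travel":[[0,0,0],[0,0,0],[0,0,0],[0,0,0],[0,0,0],[0,0,0],[0,0,0],[0,0,0]],"rotation":[[0,0,0],[0,0,0],[0,0,0],[0,0,0],[0,0,0],[0,0,0],[0,0,0],[0,0,0]],"gripper":[0.29,0.3,0.31,0.32,0.33,0.35,0.37,0.39]}' 18
```

```text
t: 18.42
position: [0.6327, -0.0437, 0.0709]
tool_rot: [0.302, 0.048, 0.952, -0.015]
wrist_force: [0.3, -0.1, 1.9]
grip_width: 0.292
t: 19.42
position: [0.6324, -0.0435, 0.0704]
tool_rot: [0.301, 0.049, 0.952, -0.015]
wrist_force: [-0.3, -0.1, -0.8]
grip_width: 0.391
```

```bash
python3 -m crank '{"travel":[[0,0,-6],[0,0,-15],[0,0,-30],[0,0,-55],[0,0,-80],[10,0,-120],[10,0,-150],[10,0,-160]],"rotation":[[0,0,0],[0,0,0],[0,0,0],[0,0,0],[0,0,0],[0,0,0],[0,0,0],[0,0,0]],"gripper":[0.39,0.39,0.39,0.39,0.39,0.39,0.39,0.39]}' 12
python3 - <<'E'
from h import *
b=read_camera('scene')[:,:,::-1]
cv2.imwrite('pics/t7.png',cv2.resize(b[210:320,160:290],(709,600),interpolation=3))
c=np.array([.4775,-.1803,0]);print(tool()[0])
go(*pose(c+[0,0,.19],98.4,0))
E
```

```text
t: 20.42
position: [0.5327, -0.0336, 0.1991]
tool_rot: [0.304, 0.048, 0.951, -0.015]
wrist_force: [0.5, 0.2, -1.2]
grip_width: 0.394
[ 0.53273279 -0.03360783  0.19916444]
travel [   2.9 -151.5  -65.1] rot [-0.077  0.615 -0.24 ] deg 38.1
```

View pics/t7.png

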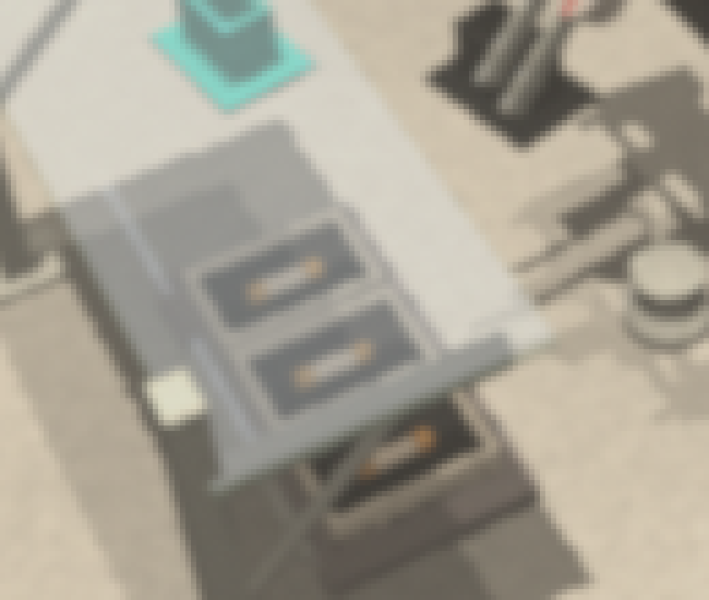

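The fuse lies along the middle cradle at (335,362). Now the tongs go back above their stand.

```bash
python3 -m crank '{"travel":[[0,-10,-20],[0,-30,-40],[0,-50,-55],[1,-75,-65],[2,-100,-65],[2,-125,-65],[3,-151,-65],[3,-151,-65]],"rotation":[[0,0.03,0],[-0.005,0.12,-0.03],[-0.015,0.21,-0.06],[-0.03,0.3,-0.1],[-0.045,0.39,-0.14],[-0.06,0.48,-0.18],[-0.07,0.57,-0.21],[-0.077,0.615,-0.24]],"gripper":[0.39,0.39,0.39,0.39,0.39,0.39,0.39,0.39]}' 12
python3 -m crank '{"travel":[[0,0,0],[0,0,0]],"rotation":[[0,0,0],[0,0,0]],"gripper":[0.39,0.39]}' 12
python3 - <<'E'
from h import *
c=np.array([.4775,-.1801,0]);print(tool()[0])
go(*pose(c+[0,0,.06],98.4,0))
E
```

```text
t: 21.48
position: [0.4782, -0.1817, 0.2447]
tool_rot: [-0.005, -0.072, 0.997, 0.002]
wrist_force: [1.1, -0.9, -1.0]
grip_width: 0.39
t: 21.72
position: [0.4777, -0.1795, 0.2461]
tool_rot: [-0.003, -0.073, 0.997, 0.001]
wrist_force: [0.2, -0.0, -1.4]
grip_width: 0.392
[ 0.47769901 -0.17952319  0.24612223]
travel [ -0.4  -0.9 125.6] rot [ 0.003 -0.006 -0.   ] deg 0.4
```

```bash
python3 -m crank '{"travel":[[0,-0.5,40],[0,-0.5,80],[0,-0.5,110],[0,-0.5,125],[0,-0.5,125],[0,-0.5,125],[0,-0.5,125]],"rotation":[[0.003,-0.006,0],[0.003,-0.006,0],[0.003,-0.006,0],[0.003,-0.006,0],[0.003,-0.006,0],[0.003,-0.006,0],[0.003,-0.006,0]],"gripper":[0.39,0.39,0.39,0.39,0.39,0.39,0.39]}' 12
python3 - <<'E'
from h import *
b=read_camera('scene')[:,:,::-1]
cv2.imwrite('pics/t8.png',cv2.resize(b[170:250,210:310],(750,600),interpolation=3))
c=np.array([.4775,-.1801,0]);print(tool()[0]);go(*pose(c+[0,0,.006],98.4,0))
p,r=tool()
for s in(-1,1):
  for z in (.0605,0): print((proj("scene",p+r.apply([0,s*.0125,z]))-[210,170])*7.5)
E
```

```text
t: 22.6
position: [0.478, -0.1805, 0.1235]
tool_rot: [0.002, -0.073, 0.997, -0.001]
wrist_force: [-0.8, 0.8, -0.9]
grip_width: 0.39
[ 0.4778593  -0.18043808  0.12324561]
travel [ 0.5  0.5 56.7] rot [-0.002  0.003 -0.   ] deg 0.2
[294.36846398 295.63709681]
[284.58244248 177.61231307]
[335.81743577 324.48241164]
[327.31386433 206.10765785]
```

View pics/t8.png

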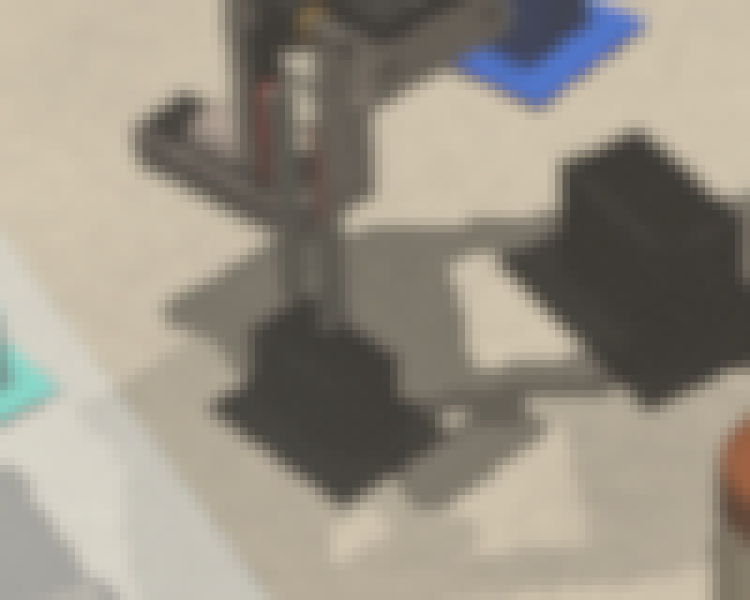

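The tongs are vertical with their tips over the stand, at about (300,300) and (330,320), as predicted. Inserting.

```bash
python3 -m crank '{"travel":[[0.5,0.5,8],[0.5,0.5,16],[0.5,0.5,24],[0.5,0.5,24],[0.5,0.5,24]],"rotation":[[0,0,0],[0,0,0],[0,0,0],[0,0,0],[0,0,0]],"gripper":[0.39,0.39,0.39,0.39,0.39]}' 12
python3 -m crank '{"travel":[[0,0,8],[0,0,16],[0,0,24],[0,0,30],[0,0,32],[0,0,32]],"rotation":[[0,0,0],[0,0,0],[0,0,0],[0,0,0],[0,0,0],[0,0,0]],"gripper":[0.39,0.39,0.39,0.39,0.39,0.39]}' 12
```

```text
t: 23.28
position: [0.4765, -0.1796, 0.0978]
tool_rot: [0.0, -0.073, 0.997, -0.0]
wrist_force: [0.5, -0.3, -1.6]
grip_width: 0.391
t: 24.02
position: [0.4765, -0.1796, 0.0657]
tool_rot: [0.0, -0.073, 0.997, -0.0]
wrist_force: [0.3, -0.5, -1.5]
grip_width: 0.391
```

```bash
python3 -m crank '{"travel":[[0,0,0.7],[0,0,0.7],[0,0,0.7],[0,0,0.7],[0,0,0.7],[0,0,0.7],[0,0,0.7],[0,0,0.7]],"rotation":[[0,0,0],[0,0,0],[0,0,0],[0,0,0],[0,0,0],[0,0,0],[0,0,0],[0,0,0]],"gripper":[0.39,0.42,0.46,0.55,0.8,0.85,0.85,0.85]}' 12
python3 -m crank '{"travel":[[0,0,-10],[0,0,-30],[0,0,-60],[0,0,-110],[0,0,-160],[80,0,-200],[150,0,-200],[150,0,-200]],"rotation":[[0,0,0],[0,0,0],[0,0,0],[0,0,0],[0,0,0],[0,0,0],[0,0,0],[0,0,0]],"gripper":[0.85,0.85,0.85,0.85,0.85,0.85,0.85,0.85]}' 12
python3 -m crank '{"travel":[[0,0,0],[0,0,0],[0,0,0],[0,0,0]],"rotation":[[0,0,0],[0,0,0],[0,0,0],[0,0,0]],"gripper":[0.85,0.85,0.85,0.85]}' 12
python3 - <<'E'
from h import *
b=read_camera('scene')[:,:,::-1]
cv2.imwrite('pics/t9.png',cv2.resize(b[165:345,170:410],(800,600),interpolation=3))
E
```

```text
t: 25.02
position: [0.4765, -0.1797, 0.0651]
tool_rot: [0.0, -0.073, 0.997, -0.0]
wrist_force: [-0.9, -0.5, 0.6]
grip_width: 0.847
t: 26.02
position: [0.3263, -0.2017, 0.2672]
tool_rot: [0.001, -0.073, 0.997, -0.002]
wrist_force: [0.9, 0.4, 0.6]
grip_width: 0.852
t: 26.52
position: [0.3286, -0.2012, 0.2645]
tool_rot: [-0.0, -0.074, 0.997, 0.0]
wrist_force: [0.0, 0.1, 0.3]
grip_width: 0.848
```

View pics/t9.png

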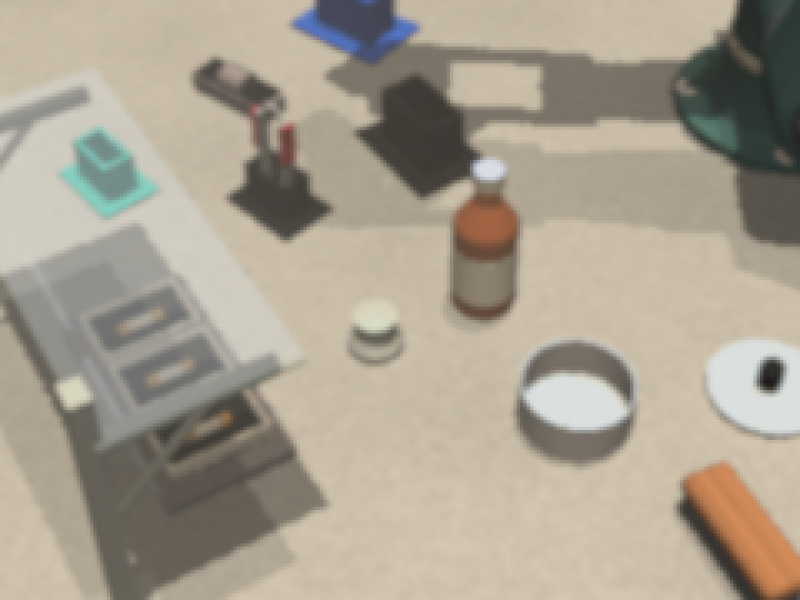

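The tongs stand in their stand at (280,150), the fuse lies in the middle cradle at (172,370), the tin is empty, the lid lies flat at (765,385), and the other things have not moved.

```bash
python3 -c "
from rig import ctrl
print(ctrl.close_job())"
```

```text
the job is handed in; nothing more can be done
None
```

The job is done and handed in at about 26.6 s of the allowed 72 s; no verdict came back.

- **Lid:** I lifted it off by the knob and laid it flat, knob up, on the worktop beside the tin.
- **Fuse:** I took it out with the red-gripped tongs. Leaning in 35° from the front, I lowered it into the empty middle cradle and opened the jaws once I felt light contact (about 2 N).
- **Tongs:** They are back upright in the smaller black stand.

**Last checks:** The final picture shows the fuse lying along the middle cradle, the tin empty, the lid flat and the tongs standing. The bystanders look unmoved. The largest wrist-force component I read at the end of any move was 4.4 N, and nothing suggested contact with the shelf.

No check failed. The two cameras differed by about 2.5 mm on where the fuse lay, so I used the average. The first contact in the cradle came a few millimetres lower than I had worked out.

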